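# Latch the inspection shuttle under the microscope and switch on its light

## Task

Push the microscope's sprung shuttle in past its catch, then let go, so that it springs back and stays latched at its middle position with the bushing in its nest under the lens. Then press down the push button on the light box and move clear. Only push: leave the bushing sitting in its nest and do not disturb the other things on the bench.

Things in the scene. Friction and masses are not known exactly. Their poses are not given: they have to be found in the camera images.
- microscope: cream bench microscope, fixed. Origin: underside of base; x = direction the shuttle is pushed in, z up. In mm: base plate x -130 to 270, y -100 to 100, 16 thick; column x 190 to 260; head above z 260 from x 40; lens and ring light (radius 46, underside z 149) on axis x 80, y 0; top at z 416; eyepiece to the -y side at z 300 to 380. Nothing stands over the push block.
- shuttle (a joint): travel (m) of the aluminium shuttle along +x: 0 out (start), 0.030 latched at mid, 0.060 end stop. A spring returns it: 2.5 N at 0, 6.7 N at 0.060, friction 0.4 N. Going in, its stop pin swings the catch aside; the catch drops behind the pin past about 0.036 (0.045 to 0.055 is a safe push); let go then, it returns to 0.030 and stays; let go earlier, it returns to 0.
- push_face (a point): centre of the upright end face of the shuttle's aluminium push block; push along this point's +x. Block 64 mm wide (y), 40 mm long (x, inwards), z 18 to 70 mm above the bench; this point at 44. At the start the face is 20 mm outside the base plate's end; pushed in, it moves over the plate (top at 16 mm). Beyond the block the shuttle is a plate 70 mm wide, top at 30 mm, to 240 mm from the face.
- nest (a point): centre of the floor of the nest on the shuttle (moves with it), 200 mm ahead of the push face, z = 30 mm: a square pocket 45 mm wide inside with black walls 8 mm high.
- lens_axis (a point): fixed point under the lens at the height of the nest's floor; the nest centre lies here when the shuttle is latched.
- catch (a joint): angle (rad) of the small sprung steel catch lying flat beside the shuttle on its -y side, z 37 to 49 mm, pivot at (-88, -80) mm in the microscope's frame: 0 at rest, behind or in the way of the stop pin; grows as the passing pin swings it outwards. It acts by itself and need not be touched.
- bushing: the part to be inspected: loose turned steel bushing standing in the nest, flange 42 mm dia and 12 mm high, stem 26 mm dia, 34 mm high in all, about 0.16 kg. Origin: centre of its underside.
- light_box: cream light box fixed on the bench to the right of the microscope, 130 (x) by 110 (y) by 52 mm high; origin: centre of its underside.
- lamp_button (a joint): stroke (m) of the light box's push button: 0 = up, 0.006 = fully down (5 N); it springs up again when released.
- lamp_button_top (a point): centre of the top of the grey push button, 24 mm dia, standing in a dark steel collar of 40 mm dia whose rim is 10 mm below the top; at the start about 74 mm above the bench. Press straight down.
- lens_cap: loose black lens cap, 38 mm dia, 14 mm high, lying on the microscope's base plate beside the shuttle, on its +y side; origin at its underside. Leave alone.
- loupe: loose black eye loupe, 44 mm dia, 36 mm high; origin at its underside. Leave alone.
- ring_gauge: loose steel ring gauge, 64 mm dia, 18 mm high; origin at its underside. Leave alone.
- cleaner: loose clear bottle of lens cleaner, 48 mm dia, 130 mm high; origin at its underside. Leave alone.
- spanner: loose spanner, lying on the left. Leave alone.
- spare_bushing_a: another steel bushing of the same kind, in the blue parts tray. Leave alone.
- spare_bushing_b: another steel bushing of the same kind, in the blue parts tray. Leave alone.
Not all that is in view belongs to the job. Of the things that look like the light_box, take the one that is farthest to the robot's right at the start.

How it is judged:
On the way, in this order (a step that is already met when the one before it is completed fails the run):
1. the shuttle is pushed in past its catch (value of joint shuttle above 0.035 m), for 0.05 s.
2. the shuttle is let go and has come back onto the catch at mid position (value of joint shuttle between 0.026 and 0.034 m and value of joint catch below 0.06 rad and contact force between the fingers and shuttle below 0.2 N), for 0.2 s.
3. the light box's button is pressed down (value of joint lamp_button above 0.0042 m), for 0.05 s.
At the end, for the whole second after the job is handed in: Shuttle latched at mid position (travel 26 to 34 mm, catch under 0.06 rad); bushing upright and still in the nest (within 5 mm of its centre, 8 mm of the lens axis, raised under 4 mm); button pressed over 4.2 mm after the latching and up again (under 2 mm) (value of joint shuttle between 0.026 and 0.034 m and value of joint catch below 0.06 rad and value of joint lamp_button below 0.002 m and horizontal distance between bushing and nest below 0.005 m and horizontal distance between bushing and lens_axis below 0.008 m and angle between bushing's own z axis and vertical below 0.1 rad and z of bushing in the frame of nest below 0.004 m and linear speed of bushing below 0.02 m/s); the robot touches nothing.
It fails at once if the bushing is lifted or knocked out of its nest (z of bushing in the frame of nest above 0.008 m or horizontal distance between bushing and nest above 0.008 m or angle between bushing's own z axis and vertical above 0.3 rad).
It fails at once if another loose thing is moved by more than 20 mm (distance of any of lens_cap, loupe, ring_gauge, cleaner, spanner, spare_bushing_a, spare_bushing_b from where it was at the start of the episode above 0.02 m).
It also fails if it takes over 48 s, if anything falls off the work surface, if the arm or the gripper's body presses on something with over 40 N, if the wrist force passes 120 N, or if a joint passes its speed limit or range.

## Robot

A 6-joint arm with a two-finger parallel gripper is mounted at the origin on the work surface. World frame = base frame: x ahead of the robot, y to its left, z up, the work surface at z = 0. Lengths are in m, angles in rad, forces in N, time in s.
With the tool pointing down it reaches from about 0.425 to 0.95 m from the base axis. Payload 3.5 kg.
Tool frame: the origin (TCP) lies midway between the tips of the shut fingers; the grasp point (between the pads) lies 19 mm behind it; z points along the fingers, y is the line along which they close (so a half turn about z gives the same grasp; the last joint's range is limited). The gripper opens to 85 mm and grips with 20 to 120 N. Pads are 22 mm wide; open, the fingers measure 114 mm over their backs; the gripper's body (76 mm by 85 mm) begins 54 mm behind the grasp point. The pads swing forward as they close: fully open they stand 13 mm farther back than shut.
Start: joints at [1.009, 0.286, 1.577, -0, 1.279, -0.15], TCP at [0.27, 0.619, 0.231] pointing down, gripper open.
Joint ranges: [-2.77, 2.77], [-0.9, 2.22], [0.21, 2.48], [-1.53, 4.67], [0.24, 2.81], [-2.84, 2.84]. Speed limits (rad/s): [2.79, 2.79, 3.14, 3.14, 3.14, 3.14].

## Interface

Orientations are given as a unit quaternion [x, y, z, w].
In Python, from plant import ctrl gives the robot as it stands.
- The arm moves only by the tool arm_command, never from a script. Its argument "steps" is one flat list of numbers, 5 for each row, row after row: the opening in per cent of the stroke, from 0 (shut) to 100 (fully open), then the shift along the tool's x, y, z each as a share of 25 mm, from -1 to 1, then the turn about the tool's z as a share of 0.1 rad, from -1 to 1. In form: [grip, tx, ty, tz, spin, grip, tx, ty, tz, spin, ...]. A call has 1 to 8 rows; each row shifts and turns the commanded pose from where the row before left it, along the tool's axes as they then stand; what a row does not reach is not made up. A row lasts 1/12 s, in which the tool goes at most 41.7 mm and 7.16 degrees, less where a joint would pass 70% of its speed; a pose out of reach is approached as far as the arm can. A call with a number of a shift or a turn outside -1 to 1 is refused whole. A call with a gripper value outside its range is refused whole. The fingers move at their own pace and stop on an object; "squeeze" is the grip in N (left out, the last holds). Time passes only in rows, so rows that do not move let the fingers close. It gives the time, the measured TCP pose, the force, the opening and the grip force at its end, in the units of the state.
- ctrl.get_state(): the state, without advancing time (a new reading comes with each control period).
- ctrl.read_camera(name): name is "scene" or "top" or "wrist"; returns the picture (420x560x3 uint8, red, green, blue); there is no depth.
- ctrl.camera_model(name): a dict with "intrinsics" (3x3 intrinsics, pixels), "rvec" (rotation vector, rad) and "tvec" (3), from world to camera coordinates, as OpenCV has them. Camera axes: x right, y down, z forward; pixel columns grow to the right and rows downward; lengths in m; the calibration is good to about 2 mm. A picture is of the moment at which its call begins: read the wrist's pose just before it. camera_model takes no time and is no camera call; for the wrist camera it gives the pose at the moment of the call.
- ctrl.sign_off(): hands the job in; it is judged then, once.
The state is a dict: "time": time; "qpos": joint angles; "dq": joint speeds; "joint_efforts": joint torques, N m; "eef_pos": TCP position; "tcp_rot": TCP orientation; "contact_force": force on the tool from outside, world axes, zero at the start; "wrist_torque": the same for the moment, N m; "opening": opening from 0.0 (shut) to 1.0 (fully open); "finger_force": force on a finger pad.
Only numpy, scipy, OpenCV 4.12 (cv2) and the standard library are available. Lean on these libraries where they do the work, as an engineer would, in place of code of your own. Each camera call takes 0.05 s, during which the arm holds its last target. There are 200 camera calls.

## Working session

There is one attempt and no reset: what is moved stays moved. The work goes in short steps, Python scripts to look and compute and a tool call to move; the robot and the scene stay as the last step left them, time stands still between calls to the robot, and variables do not carry over. Pictures are saved under pics/ and viewed, at most 10 in all, crops included, and the job is handed in when it is done.

Besides the shell and the picture viewer there is one more tool, called after ">>>" as name(argument=value, ...) on one line, values as JSON. arm_command: Moves the arm, as the interface text tells. Its arguments: {"type":"object","properties":{"steps":{"type":"array","items":{"type":"number"}},"squeeze":{"type":"number"}},"required":["steps"]}

```bash
mkdir -p pics; cat > h.py <<'E'
import numpy as np, cv2
from plant import ctrl
def snap(n,f):
    im=ctrl.read_camera(n); cv2.imwrite('pics/'+f,im[:,:,::-1]); return im
def proj(n,P):
    m=ctrl.camera_model(n); return cv2.projectPoints(np.array(P,float).reshape(-1,3),np.array(m['rvec'],float),np.array(m['tvec'],float),np.array(m['intrinsics']),None)[0].reshape(-1,2)
def ray(n,uv,z):
    m=ctrl.camera_model(n); R=cv2.Rodrigues(np.array(m['rvec'],float))[0]; c=-R.T@np.array(m['tvec'],float)
    d=(R.T@np.linalg.inv(m['intrinsics'])@np.c_[np.array(uv,float).reshape(-1,2),np.ones(np.size(uv)//2)].T).T
    return c+d*((z-c[2])/d[:,2:])
E
python3 - <<'E'
from h import *
snap('scene','s0.png');snap('top','t0.png')
s=ctrl.get_state();print(s)
for n in('scene','top'):
    m=ctrl.camera_model(n);print(n,(-cv2.Rodrigues(np.array(m['rvec'],float))[0].T@np.array(m['tvec'],float)))
E
```

```text
{'time': 0.1, 'qpos': array([ 1.00896015e+00,  2.87156284e-01,  1.57802707e+00,  2.39734744e-05,
        1.27856855e+00, -1.50008574e-01]), 'dq': array([-1.12016152e-05, -1.31464932e-03, -2.33362745e-03,  1.29723728e-04,
       -1.81908582e-03,  6.43353670e-04]), 'joint_efforts': array([ 3.25172141e-04, -4.07292652e+01, -2.93699992e+01, -9.92251717e-05,
        3.36793251e-03, -2.95069526e-06]), 'eef_pos': array([0.26985062, 0.61807604, 0.23003458]), 'tcp_rot': array([ 2.04465014e-01,  9.78873277e-01, -1.00796107e-03, -3.86956268e-04]), 'contact_force': array([ 0.64224822, -0.71659461, -0.13419013]), 'wrist_torque': array([-0.01451766,  0.03485597, -0.00727394]), 'finger_force': 0.0, 'opening': 1.0002735273120178}
scene [ 1.08915622 -0.23289464  0.81287848]
top [0.42391966 0.03006847 1.39610921]
```

View pics/s0.png

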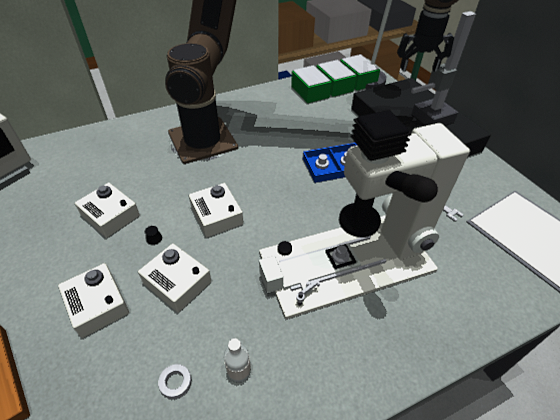

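View pics/t0.png

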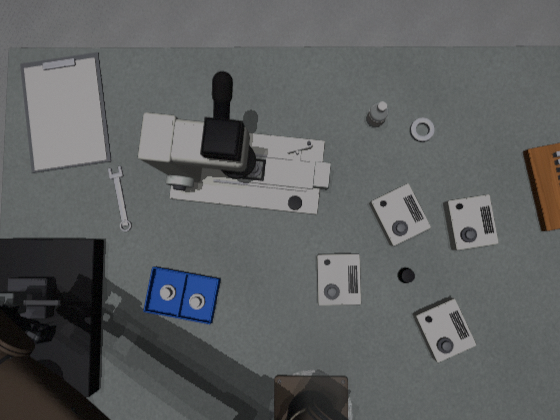

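The top view shows the microscope's push block at about (322,175), pushed towards image left (+y). There are four light boxes, and the farthest right is the one at (472,222), with its button at (468,235). I'll zoom in on both.

```bash
python3 - <<'E'
from h import *
im=cv2.imread('pics/t0.png')
a=cv2.resize(im[120:225,240:340],None,fx=5.7,fy=5.7,interpolation=cv2.INTER_CUBIC)
b=cv2.resize(im[185:260,430:510],None,fx=5,fy=5,interpolation=cv2.INTER_CUBIC)
c=np.zeros((600,800,3),np.uint8);c[:a.shape[0],:a.shape[1]]=a[:,:570]
b=b[:,:225*1] if 0 else cv2.resize(im[190:260,440:505],None,fx=3.5,fy=3.5,interpolation=cv2.INTER_CUBIC)
c[:b.shape[0],570:570+b.shape[1]]=b[:,:230]
cv2.imwrite('pics/c0.png',c)
print(ray('top',[[324,142],[317,214]],.016),ray('top',[[330,163],[328,187]],.07),ray('top',[468,235],.074),ray('top',[[472,222],[445,329]],.052))
E
```

```text
[[ 0.71270929 -0.03240979  0.016     ]
 [ 0.5187012  -0.01408758  0.016     ]] [[ 0.64670061 -0.04545743  0.07      ]
 [ 0.58453929 -0.04037125  0.07      ]] [[ 0.46351868 -0.39268294  0.074     ]] [[ 0.49760317 -0.41053276  0.052     ]
 [ 0.22587137 -0.3374538   0.052     ]]
```

View pics/c0.png

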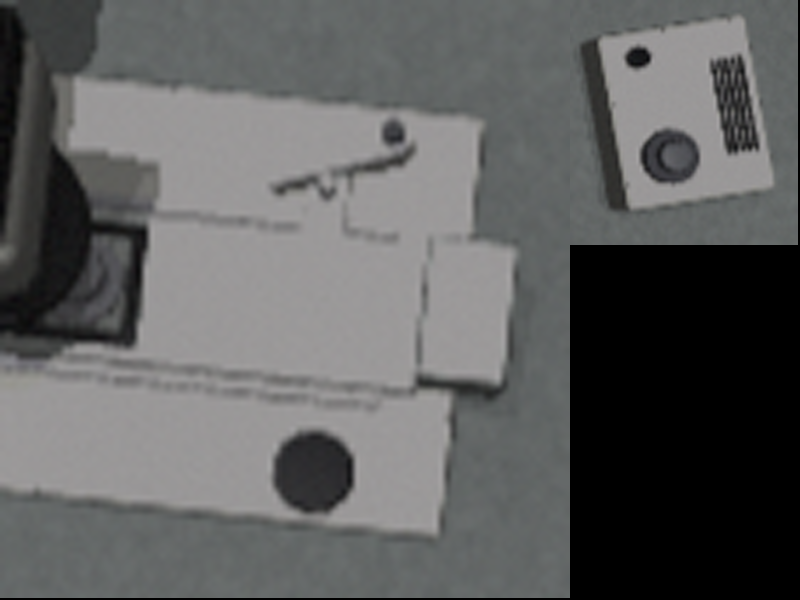

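```bash
python3 - <<'E'
from h import *
w=snap('wrist','w0.png')[:,:,::-1]
t=cv2.imread('pics/t0.png');s=cv2.imread('pics/s0.png')
for n,im in(('top',t),('scene',s)):
    for P in([.27,.618,.23],[.27,.618,0],[.26,.36,.23],[.26,.36,0],[.4,.18,.23]):
        p=proj(n,P)[0];print(n,P,p.round());cv2.circle(im,tuple(int(v) for v in p),2,(0,0,255) if P[2] else (0,255,0),-1)
a=cv2.resize(t[220:420,0:270],(400,296));b=cv2.resize(s[0:200,270:500],(400,348))
c=np.zeros((600,800,3),np.uint8);c[:296,:400]=a;c[:300,400:]=b[:300];c[300:,:400]=cv2.resize(w,(400,300))
cv2.imwrite('pics/c1.png',c)
f=ray('top',[[330.9,163],[328.2,186.7]],.07);print(f,f.mean(0))
print(ray('top',[[324.9,141.1],[316.7,213.9]],.016),ray('top',[472,233.4],.074))
print(proj('scene',np.r_[f[:1]*.5+f[1:]*.5,ray('top',[472,233.4],.074)]))
E
```

```text
top [0.27, 0.618, 0.23] [ 38. 317.]
top [0.27, 0.618, 0] [ 81. 306.]
top [0.26, 0.36, 0.23] [152. 322.]
top [0.26, 0.36, 0] [176. 310.]
top [0.4, 0.18, 0.23] [233. 260.]
scene [0.27, 0.618, 0.23] [417.  74.]
scene [0.27, 0.618, 0] [399. 137.]
scene [0.26, 0.36, 0.23] [341.  92.]
scene [0.26, 0.36, 0] [332. 156.]
scene [0.4, 0.18, 0.23] [309. 135.]
[[ 0.64670604 -0.04776899  0.07      ]
 [ 0.58531533 -0.04088266  0.07      ]] [ 0.61601068 -0.04432582  0.07      ]
[[ 0.71516174 -0.03482114  0.016     ]
 [ 0.51896392 -0.0132898   0.016     ]] [[ 0.46761135 -0.40275874  0.074     ]]
[[262.37947186 269.21295342]
 [ 89.76007271 274.29557048]]
```

View pics/c1.png

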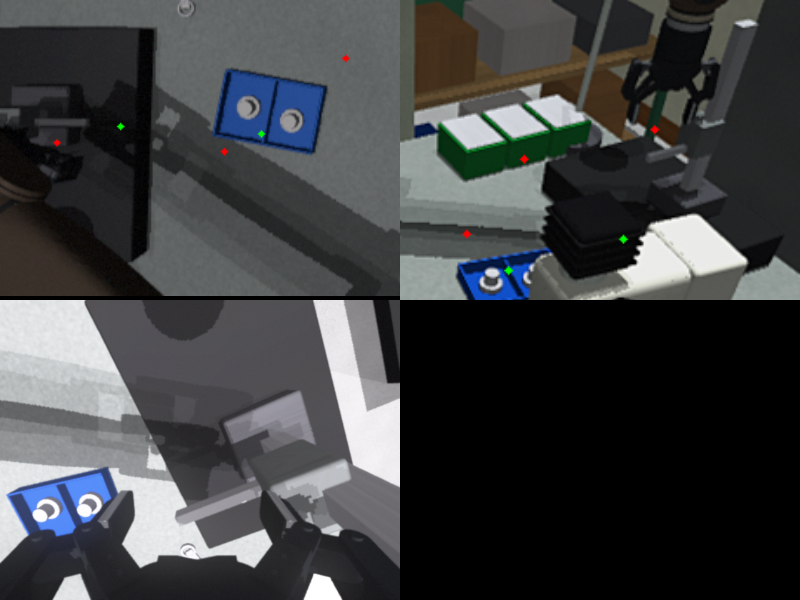

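The wrist and scene views show a height gauge on a black plate beside the gripper, with its post on the +x/+y side. I'll rise straight up first, then move off in -y.

>>> arm_command(steps=[100, 0, 0, -1, 0, 100, 0, 0, -1, 0, 100, 0, 0, -1, 0, 100, 0, 0, -0.6, 0, 50, -0.38, -0.96, 0, 0, 0, -0.38, -0.96, 0, 0, 0, -0.38, -0.96, 0, 0, 0, -0.38, -0.96, 0, 0])

```text
time: 0.82
eef_pos: [0.2662, 0.5142, 0.3208]
tcp_rot: [0.204, 0.979, -0.0, -0.0]
contact_force: [0.8, -0.1, 0.1]
opening: 0.456
finger_force: 0.0
```

>>> arm_command(steps=[0, -0.38, -0.96, 0, 0, 0, -0.38, -0.96, 0, 0, 0, -0.38, -0.96, 0, 0, 0, -0.38, -0.96, 0, 0, 0, -0.38, -0.96, 0, 0, 0, -0.38, -0.96, 0, 0, 0, 0, 0, 0, 1, 0, 0, 0, 0, 1])

```text
time: 1.48
eef_pos: [0.261, 0.3594, 0.3213]
tcp_rot: [0.304, 0.953, 0.0, 0.0]
contact_force: [0.3, 0.5, -0.5]
opening: -0.002
finger_force: 0.0
```

>>> arm_command(steps=[0, 0, 0, 0, 1, 0, 0, 0, 0, 1, 0, 0, 0, 0, 1, 0, 0, 0, 0, 1, 0, 0, 0, 0, 1, 0, 0, 0, 0, 1, 0, 0, 0, 0, 1, 0, 0, 0, 0, 1])

```text
time: 2.15
eef_pos: [0.2609, 0.3604, 0.321]
tcp_rot: [0.651, 0.759, -0.0, -0.0]
contact_force: [0.0, -0.5, -0.4]
opening: -0.001
finger_force: 0.0
```

>>> arm_command(steps=[0, 0, 0, 0, 1, 0, 0, 0, 0, 1, 0, 0, 0, 0, 0.7, 0, 0, 0, 0, 0])

```text
time: 2.48
eef_pos: [0.261, 0.3605, 0.321]
tcp_rot: [0.746, 0.666, -0.0, -0.0]
contact_force: [-0.0, -0.9, 0.2]
opening: -0.002
finger_force: 0.0
```

>>> arm_command(steps=[0, -0.94, 0.91, 0, 0, 0, -0.94, 0.91, 0, 0, 0, -0.94, 0.91, 0, 0, 0, -0.94, 0.91, 0, 0, 0, -0.94, 0.91, 0, 0, 0, -0.94, 0.91, 0, 0, 0, -0.94, 0.91, 0, 0, 0, -1, 0.34, 0, 0])

```text
time: 3.15
eef_pos: [0.4084, 0.1519, 0.3211]
tcp_rot: [0.745, 0.667, 0.0, 0.0]
contact_force: [0.6, 1.0, -0.5]
opening: 0.003
finger_force: 0.0
```

>>> arm_command(steps=[0, -1, 0.34, 0, 0, 0, -1, 0.34, 0, 0, 0, -1, 0.34, 0, 0, 0, -1, 0.34, 0, 0, 0, -1, 0.34, 0, 0, 0, -1, 0.34, 0, 0, 0, -1, 0.12, 0.5, 0, 0, -1, 0.12, 0.5, 0])

```text
time: 3.82
eef_pos: [0.4417, -0.0528, 0.2967]
tcp_rot: [0.745, 0.668, 0.001, 0.001]
contact_force: [0.2, 0.1, -0.6]
opening: 0.003
finger_force: 0.0
```

>>> arm_command(steps=[0, -1, 0.12, 0.5, 0, 0, -1, 0.12, 0.5, 0, 0, -1, 0.12, 0.5, 0, 0, 0, 0, 0, 0])

```text
time: 4.15
eef_pos: [0.4405, -0.1295, 0.2557]
tcp_rot: [0.746, 0.666, -0.002, -0.002]
contact_force: [0.4, -0.0, 0.5]
opening: -0.001
finger_force: 0.0
```

>>> arm_command(steps=[0, 0.17, 0.82, 0.4, 0, 0, 0.17, 0.82, 0.4, 0, 0, 0.17, 0.82, 0.4, 0, 0, 0.17, 0.82, 0.4, 0, 0, 0.17, 0.82, 0.4, 0, 0, 0.17, 0.82, 0.4, 0, 0, 0.17, 0.82, 0.4, 0, 0, 0.17, 0.82, 0.4, 0])

```text
time: 4.82
eef_pos: [0.6098, -0.1104, 0.1783]
tcp_rot: [0.745, 0.668, 0.0, -0.0]
contact_force: [0.1, -1.1, 0.0]
opening: -0.003
finger_force: 0.0
```

>>> arm_command(steps=[0, 0, 0, 0.7, 0, 0, 0, 0, 0, 0])

```text
time: 4.98
eef_pos: [0.6075, -0.1098, 0.1574]
tcp_rot: [0.744, 0.668, -0.002, -0.003]
contact_force: [-1.6, 0.7, -0.8]
opening: 0.001
finger_force: 0.0
```

```bash
python3 - <<'E'
from h import *
print(ctrl.get_state()['eef_pos'])
snap('wrist','w1.png')
P=[[.616,-.0443,.07],[.616,-.0443,.044],[.608,-.114,.045]]
print(proj('wrist',P))
snap('scene','s1.png')
print(proj('scene',P))
w=cv2.imread('pics/w1.png');s=cv2.imread('pics/s1.png')
c=np.zeros((420,800,3),np.uint8);c[:300,:400]=cv2.resize(w,(400,300));c[:400,400:]=cv2.resize(s[170:370,190:390],(400,400))
cv2.imwrite('pics/c2.png',c)
E
```

```text
[ 0.60748501 -0.10981444  0.15737162]
[[279.54309449 135.74595568]
 [279.31296388 134.86905954]
 [278.71807032 216.27149317]]
[[262.38794741 269.2054498 ]
 [262.65006458 275.56074949]
 [233.40293898 283.45665965]]
```

View pics/c2.png

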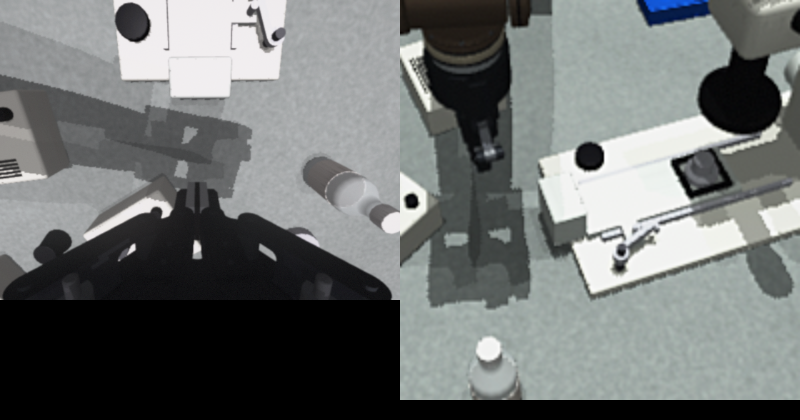

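The wrist view shows the block's face edge at full-size pixel (280,136), right where my estimate projects. The fingers are centred on it laterally. I'll go down and approach.

>>> arm_command(steps=[0, 0, 0, 1, 0, 0, 0, 0, 1, 0, 0, 0, 0, 1, 0, 0, 0, 0, 1, 0, 0, 0, 0, 0.5, 0, 0, 0.8, 0, 0, 0, 0, 0.8, 0, 0, 0, 0, 0, 0, 0, 0])

```text
time: 5.75
eef_pos: [0.6136, -0.0692, 0.05]
tcp_rot: [0.745, 0.668, 0.001, 0.0]
contact_force: [0.9, 0.9, 0.6]
opening: 0.002
finger_force: 0.0
```

>>> arm_command(steps=[0, 0.2, 0, 0, 0, 0, 0.2, 0, 0, 0, 0, 0.2, 0, 0, 0, 0, 0, 0, 0, 0])

```text
time: 6.08
eef_pos: [0.6153, -0.0564, 0.0495]
tcp_rot: [0.745, 0.667, 0.0, 0.001]
contact_force: [0.1, 0.4, -0.5]
opening: 0.001
finger_force: 0.0
```

>>> arm_command(steps=[0, 0.2, 0, 0, 0, 0, 0, 0, 0, 0])

```text
time: 6.25
eef_pos: [0.6157, -0.0522, 0.0494]
tcp_rot: [0.745, 0.667, -0.0, 0.001]
contact_force: [-0.1, -2.5, 2.9]
opening: -0.004
finger_force: 1.2
```

>>> arm_command(steps=[0, 0.2, 0, 0, 0, 0, 0, 0, 0, 0])

```text
time: 6.42
eef_pos: [0.6162, -0.0472, 0.0493]
tcp_rot: [0.745, 0.667, -0.0, 0.001]
contact_force: [-1.0, -2.6, 2.2]
opening: 0.003
finger_force: 1.5
```

>>> arm_command(steps=[0, 0.2, 0, 0, 0, 0, 0, 0, 0, 0])

```text
time: 6.58
eef_pos: [0.6168, -0.0422, 0.0493]
tcp_rot: [0.745, 0.667, -0.0, 0.0]
contact_force: [-2.0, -2.7, 2.8]
opening: 0.003
finger_force: 1.6
```

>>> arm_command(steps=[0, 0.2, 0, 0, 0, 0, 0.25, 0, 0, 0, 0, 0.25, 0, 0, 0, 0, 0.25, 0, 0, 0, 0, 0.25, 0, 0, 0, 0, 0.2, 0, 0, 0, 0, 0.12, 0, 0, 0, 0, 0, 0, 0, 0])

```text
time: 7.25
eef_pos: [0.6207, -0.0047, 0.0493]
tcp_rot: [0.745, 0.667, -0.001, 0.0]
contact_force: [-3.1, -4.8, 4.2]
opening: 0.002
finger_force: 2.8
```

>>> arm_command(steps=[0, 0, 0, 0, 0, 0, -0.15, 0, 0, 0, 0, -0.2, 0, 0, 0, 0, -0.2, 0, 0, 0, 0, -0.2, 0, 0, 0, 0, -0.2, 0, 0, 0, 0, -0.4, 0, 0, 0, 0, -0.8, 0, 0, 0])

```text
time: 7.92
eef_pos: [0.6142, -0.0559, 0.0479]
tcp_rot: [0.745, 0.667, 0.001, -0.001]
contact_force: [-0.2, -0.2, -0.7]
opening: 0.001
finger_force: 0.0
```

>>> arm_command(steps=[0, -1, 0, 0, 0, 0, -1, 0, 0, 0, 0, -0.6, 0, 0, 0, 0, 0, 0, 0, 0])

```text
time: 8.25
eef_pos: [0.6071, -0.1244, 0.0483]
tcp_rot: [0.746, 0.665, 0.0, -0.0]
contact_force: [0.1, -0.3, 0.2]
opening: 0.005
finger_force: 0.0
```

```bash
python3 - <<'E'
from h import *
print(ctrl.get_state()['eef_pos'],ctrl.get_state()['contact_force'])
snap('top','t2.png');snap('scene','s2.png')
t=cv2.imread('pics/t2.png');s=cv2.imread('pics/s2.png')
c=np.zeros((600,800,3),np.uint8);c[:400,:400]=cv2.resize(t[120:220,250:350],(400,400),interpolation=2);c[:400,400:]=cv2.resize(s[190:330,240:380],(400,400),interpolation=2)
c[400:600,400:700]=cv2.resize(s[250:350,40:190],(300,200));c[400:,:300]=cv2.resize(t[180:260,400:520],(300,200))
cv2.imwrite('pics/c3.png',c)
f=np.array([.616,-.0443]);p=np.array([.111,.994])
for k in(0,.03):
  print(k,proj('top',[*(f+k*p),.07]),proj('scene',[*(f+k*p),.07]))
E
```

```text
[ 0.60714764 -0.12442793  0.04832066] [ 0.07882036 -0.27439993  0.15290737]
0 [[329.54213564 174.83470936]] [[262.38794741 269.2054498 ]]
0.03 [[317.92291558 173.51573999]] [[274.8433005  265.74858078]]
```

View pics/c3.png

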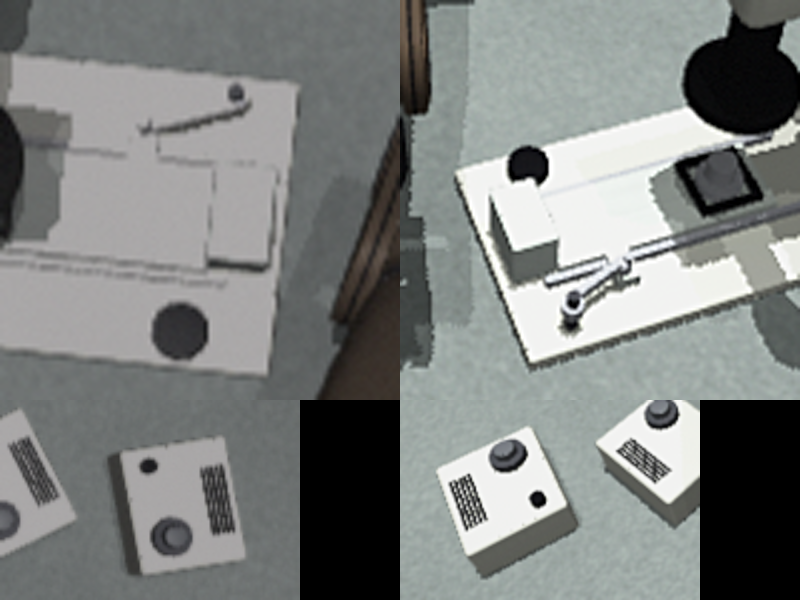

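The top view shows the block face at about pixel x 319, against a predicted 318 for latched. The catch is in line and the bushing is still in its nest, so the shuttle is latched. Next I'll refine the button position.

```bash
python3 - <<'E'
from h import *
print(ray('top',[[471.5,234.3]],.074),ray('scene',[[94.5,273.5]],.074))
t=cv2.imread('pics/t2.png');s=cv2.imread('pics/s2.png')
c=np.zeros((400,800,3),np.uint8);c[:,:400]=cv2.convertScaleAbs(cv2.resize(t[215:255,450:490],(400,400),interpolation=0),alpha=1.6);c[:,400:]=cv2.convertScaleAbs(cv2.resize(s[255:295,75:115],(400,400),interpolation=0),alpha=1.6)
cv2.imwrite('pics/c4.png',c)
E
```

```text
[[ 0.46533529 -0.40146489  0.074     ]] [[ 0.46989291 -0.39279834  0.074     ]]
```

View pics/c4.png

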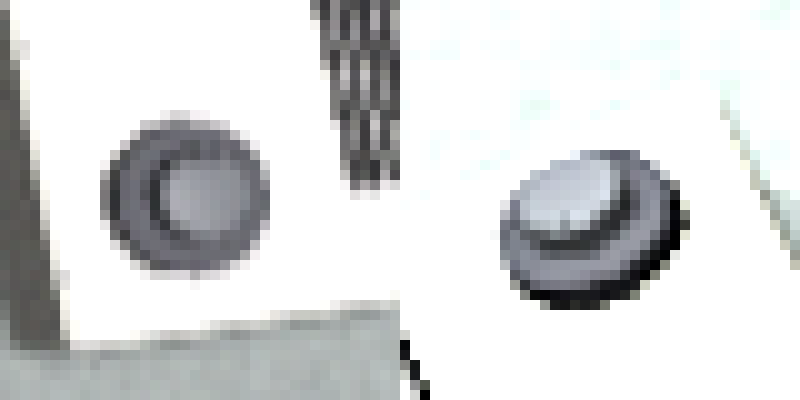

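>>> arm_command(steps=[0, 0, 0, -1, 0, 0, 0, 0, -1, 0, 0, 0, 0, -1, 0, 0, -0.96, -0.36, 0, 0, 0, -0.96, -0.36, 0, 0, 0, -0.96, -0.36, 0, 0, 0, -0.96, -0.36, 0, 0, 0, -0.96, -0.36, 0, 0])

```text
time: 9.02
eef_pos: [0.5493, -0.2354, 0.1236]
tcp_rot: [0.745, 0.668, 0.0, -0.0]
contact_force: [-1.0, -0.2, -0.9]
opening: 0.0
finger_force: 0.0
```

>>> arm_command(steps=[0, -0.96, -0.36, 0, 0, 0, -0.96, -0.36, 0, 0, 0, -0.96, -0.36, 0, 0, 0, -0.96, -0.36, 0, 0, 0, -0.96, -0.36, 0, 0, 0, -0.96, -0.36, 0, 0, 0, -0.96, -0.36, 0, 0, 0, 0, 0, 0, 0])

```text
time: 9.68
eef_pos: [0.4674, -0.3986, 0.1238]
tcp_rot: [0.746, 0.666, -0.0, 0.001]
contact_force: [0.0, -0.0, 1.0]
opening: -0.002
finger_force: 0.0
```

>>> arm_command(steps=[0, 0, 0, 0.5, 0, 0, 0, 0, 0, 0])

```text
time: 9.85
eef_pos: [0.4679, -0.3938, 0.1084]
tcp_rot: [0.745, 0.667, 0.0, -0.002]
contact_force: [-0.7, 0.5, -0.7]
opening: -0.001
finger_force: 0.0
```

```bash
python3 - <<'E'
from h import *
s=ctrl.get_state();print(s['eef_pos'],s['contact_force'])
snap('wrist','w3.png');P=[[.467,-.398,.074],s['eef_pos']];print(proj('wrist',P))
snap('scene','s3.png');print(proj('scene',P))
w=cv2.imread('pics/w3.png');s=cv2.imread('pics/s3.png')
c=np.zeros((400,800,3),np.uint8);c[:300,:400]=cv2.resize(w,(400,300));c[:,400:]=cv2.resize(s[230:310,50:130],(400,400),interpolation=2)
cv2.imwrite('pics/c5.png',c)
E
```

```text
[ 0.46790539 -0.39379015  0.10838863] [-0.70085847  0.45982026 -0.70599429]
[[276.81699451 252.73351977]
 [277.71712998 271.37397586]]
[[ 91.92398586 273.3389168 ]
 [ 88.53534182 264.13641924]]
```

View pics/c5.png

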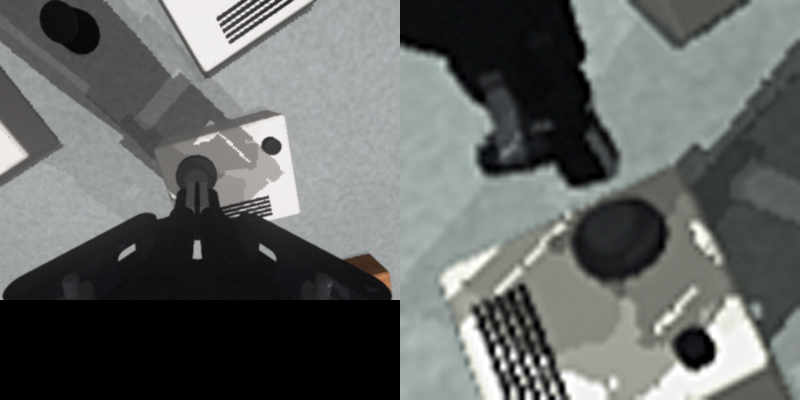

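The wrist view shows the collar at about (196,172) in the half-size crop, just ahead of the fingertips and matching the projection. I'll shift slightly and press.

>>> arm_command(steps=[0, -0.14, 0, 0.6, 0, 0, 0, 0, 0.6, 0, 0, 0, 0, 0, 0, 0, 0, 0, 0, 0])

```text
time: 10.28
eef_pos: [0.4679, -0.398, 0.0803]
tcp_rot: [0.745, 0.667, 0.0, -0.001]
contact_force: [-0.2, 0.8, 0.9]
opening: -0.001
finger_force: 0.0
```

>>> arm_command(steps=[0, 0, 0, 0.15, 0, 0, 0, 0, 0.1, 0, 0, 0, 0, 0, 0])

```text
time: 10.53
eef_pos: [0.4682, -0.3996, 0.0753]
tcp_rot: [0.745, 0.667, 0.0, 0.0]
contact_force: [0.1, 0.4, 0.1]
opening: -0.002
finger_force: 0.0
```

>>> arm_command(steps=[0, 0, 0, 0.12, 0, 0, 0, 0, 0, 0])

```text
time: 10.7
eef_pos: [0.4684, -0.4, 0.0725]
tcp_rot: [0.745, 0.667, 0.0, 0.001]
contact_force: [-0.2, 1.0, 2.4]
opening: 0.001
finger_force: 1.1
```

>>> arm_command(steps=[0, 0, 0, 0.12, 0, 0, 0, 0, 0, 0])

```text
time: 10.87
eef_pos: [0.4685, -0.4002, 0.0696]
tcp_rot: [0.745, 0.667, 0.0, 0.001]
contact_force: [0.6, 0.6, 3.9]
opening: -0.003
finger_force: 1.9
```

>>> arm_command(steps=[0, 0, 0, 0.06, 0, 0, 0, 0, 0, 0])

```text
time: 11.03
eef_pos: [0.4684, -0.4002, 0.0682]
tcp_rot: [0.745, 0.667, 0.0, 0.001]
contact_force: [-0.2, 0.6, 4.2]
opening: 0.002
finger_force: 2.4
```

Force is rising towards 5 N, so a little more.

>>> arm_command(steps=[0, 0, 0, 0.06, 0, 0, 0, 0, 0, 0])

```text
time: 11.2
eef_pos: [0.4685, -0.4002, 0.068]
tcp_rot: [0.745, 0.667, 0.0, 0.0]
contact_force: [-1.1, 3.2, 10.5]
opening: -0.0
finger_force: 5.1
```

>>> arm_command(steps=[0, 0, 0, 0.04, 0, 0, 0, 0, 0, 0])

```text
time: 11.37
eef_pos: [0.4685, -0.4002, 0.0679]
tcp_rot: [0.745, 0.667, 0.0, 0.0]
contact_force: [-2.5, 4.5, 14.5]
opening: -0.001
finger_force: 7.0
```

The button is at its end stop. Moving clear.

>>> arm_command(steps=[0, 0, 0, -0.3, 0, 0, 0, 0, -0.8, 0, 0, 0, 0, -1, 0, 0, 0, 0, -1, 0, 0, 0, 0, -1, 0, 0, 0, 0, -0.5, 0, 0, 0, 0, 0, 0, 0, 0, 0, 0, 0])

```text
time: 12.03
eef_pos: [0.4677, -0.3997, 0.1796]
tcp_rot: [0.745, 0.667, -0.0, -0.0]
contact_force: [0.6, -0.7, 0.2]
opening: -0.002
finger_force: 0.0
```

```bash
python3 - <<'E'
from h import *
print(ctrl.get_state()['eef_pos'])
snap('top','t4.png');snap('scene','s4.png')
t=cv2.imread('pics/t4.png');s=cv2.imread('pics/s4.png')
cv2.imwrite('pics/c6.png',np.hstack([cv2.resize(t[110:230,230:350],(400,400)),cv2.resize(s[190:330,240:380],(400,400))]))
E
```

```text
[ 0.4677126  -0.39966236  0.17957258]
```

View pics/c6.png

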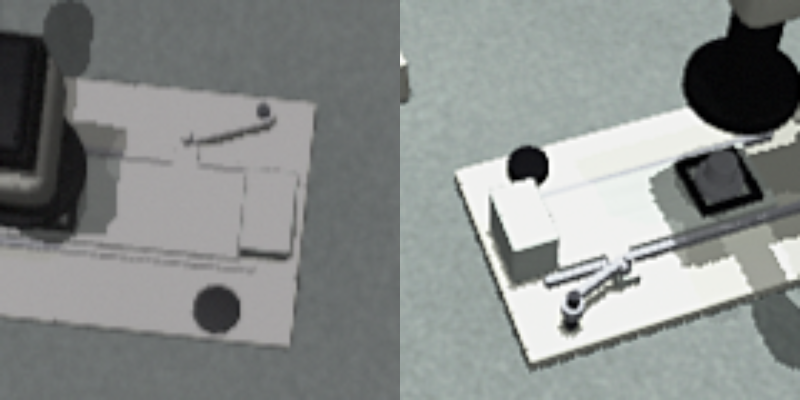

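The block's face is still at about (296,210) in the crop, which is the latched position. The bushing is upright in its nest and the cap hasn't moved.

```bash
python3 -c "
from plant import ctrl
print(ctrl.sign_off())"
```

```text
the job is handed in; nothing more can be done
None
```

I pushed the shuttle in past its catch and let it spring back. The last pictures show it latched at mid position with the bushing in its nest. I then pressed the light box button to its stop, moved clear and handed the job in at about 12 s; no verdict was returned.

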